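# Start the clamp screw of a practice-jaw stand

## Robot

A 6-joint arm with a two-finger parallel gripper is mounted at the origin on the work surface. World frame = base frame: x ahead of the robot, y to its left, z up, the work surface at z = 0. Lengths are in m, angles in rad, forces in N, time in s.
With the tool pointing down it reaches from about 0.375 to 0.925 m from the base axis. Payload 5.7 kg.
Tool frame: the origin (TCP) lies at the very end of the fingers, on their centre line; the grasp point (between the pads) lies 19 mm behind it; z points along the fingers, y is the direction in which the jaws open and shut (so a half turn about z gives the same grasp; the last joint's range is limited). The gripper opens to 85 mm and grips with 20 to 120 N. Pads are 22 mm wide; open, the fingers measure 114 mm over their backs; the gripper's body (76 mm by 85 mm) begins 54 mm behind the grasp point. The pads swing forward as they close: fully open they stand 13 mm farther back than shut.
Start: joints at [-1.353, 0.359, 1.51, -0, 1.272, -0.115], TCP at [0.196, -0.567, 0.231] pointing down, gripper open.
Joint ranges: [-2.97, 2.97], [-1.01, 2.36], [0.21, 2.38], [-0.96, 4.11], [0.2, 2.71], [-2.98, 2.98]. Speed limits (rad/s): [2.39, 2.39, 3.14, 3.14, 3.14, 3.14].

## Interface

Orientations are given as a unit quaternion [x, y, z, w].
In Python, from bench import get_state, grab_frame, finish_job gives the robot as it stands.
- The arm moves only by the tool servo_tool, never from a script. Its argument "commands" is one flat list of numbers, 7 for each row, row after row: the shift along the tool's x, y, z in units of 25 mm (1.0 is 25 mm), then the turn, a rotation vector about the tool's x, y, z in units of 8 degrees (1.0 is 8 degrees), then the finger opening in mm, from 0 to 85.4. A call has 1 to 12 rows; each row is the pose to reach, as a shift and turn from the pose commanded when the call began, along the tool's axes at that moment; what a row does not reach only later rows make up. A row lasts 1/10 s, in which the tool goes at most 50 mm and 8.59 degrees, less where a joint would pass 70% of its speed; a pose out of reach is approached as far as the arm can. A call with a gripper value outside its range is refused whole. The fingers move at their own pace and stop on an object; the grip force is fixed at half the most. Time passes only in rows, so rows that repeat a pose let the fingers close. It gives the time, the measured TCP pose, the force and the opening at its end, in the units of the state.
- get_state(): the state, without advancing time (a new reading comes with each control period).
- grab_frame(name): name is "scene" or "top" or "wrist"; returns a dict with "frame" (400x640x3 uint8, blue, green, red), "range_z" (400x640 float32, m along the optical axis (not along the pixel's ray), 0 where there is no reading), "mtx" (3x3 intrinsics, pixels), "R" (3x3) and "t" (3): a world point X has camera coordinates R X + t; the wrist camera has in their place "T_tool_cam" (4x4, takes a point from camera to tool coordinates, whose origin is the TCP and whose axes are the flange's). Camera axes: x right, y down, z forward; pixel columns grow to the right and rows downward; lengths in m; the calibration is good to about 2 mm. A picture is of the moment at which its call begins: read the wrist's pose just before it.
- finish_job(): hands the job in, once; it reports no verdict.
The state is a dict: "t": time; "joints": joint angles; "joint_vel": joint speeds; "effort": joint torques, N m; "tool_pos": TCP position; "eef_rot": TCP orientation; "ft_force": force on the tool from outside, world axes, zero at the start; "moment": the same for the moment, N m; "finger_gap": finger opening in m.
Only numpy, scipy, OpenCV 4.12 (cv2) and the standard library are available. Lean on these libraries where they do the work, as an engineer would, in place of code of your own. Each camera call takes 0.05 s, during which the arm holds its last target. There are 200 camera calls.

## Task

The blue clamp screw stands loose in the threaded boss of the jaw stand, not yet caught in its thread. Without lifting it out, turn it backward (anticlockwise seen from above) until you feel it drop into the thread start, then turn it forward (clockwise) one full turn, so that it is started but far from tight, and finish while still gripping its head, upright and still. Leave the practice jaw, the mixing bowl, the parts box and the spatula where they are.

Things in the scene. Friction and masses are not known exactly. Their poses are not given: they have to be found in the camera images.
- screw: Clamp screw, steel, about 400 g, upright in the boss: ribbed round blue head 48 mm across, 28 mm tall, on a steel shank 16 mm across. Origin on its axis, level with the underside of two small thread stubs on the shank; z up along the axis. The head reaches from 32 to 60 mm above the origin, the shank to 18 mm below it. A white line on the head's top runs along +x.
- head_top (a point): Centre of the top face of the screw's blue head, on its axis; z along the axis, x along the white line.
- boss_mouth (a point): Centre of the flat top (mouth) of the boss, 70 mm above the table; z up along its axis. The boss is an aluminium tube 38 mm across, lined with brass. Once dropped the screw follows a right-hand thread: clockwise it sinks 12 mm per turn, with 1 mm of axial play. It turns easily; if the grip keeps it from falling by itself, a push of 5 N down makes it drop.
- stand: Grey jaw stand fixed to the table: base plate 150 x 120 x 12 mm, from 55 mm behind to 95 mm ahead of the boss along x. Origin on the table, on the boss's axis, z up. At +x beside the boss is a steel jaw seat, its top 7 mm below the mouth, with two 6 mm pins level with the mouth. Except the screw nothing rises more than 8 mm above the mouth.
- jaw: Loose practice jaw, red gum with white teeth on a white base 62 x 60 mm with a short steel tongue, 30 mm tall; origin under the centre of its base. Not to be disturbed.
- mix_bowl: Loose blue mixing bowl, 110 mm across the rim, 50 mm tall; origin under its centre. Not to be disturbed.
- parts_box: Loose open white box, 60 x 45 x 25 mm; origin under its centre. Not to be disturbed.
- spatula: Loose spatula, 170 mm long, lying along its x axis. Not to be disturbed.
- stubs (a point): On the screw's axis, 1.3 mm above its origin, between the two stubs (2.6 mm thick, along the screw's x). At the start they rest on the boss's flat mouth: clockwise they run against a stop; anticlockwise, after 0.4 to 2 rad (differs each time), they fall 6 to 7 mm through gaps where the thread starts, and within 0.5 rad meet a stop against going further back.

How it is judged:
On the way:
1. the screw, turned backward, has dropped into the thread start (z of screw in the frame of boss_mouth between -0.01 and -0.004 m), for 0.1 s.
At the end, for the whole second after the job is handed in: The screw is engaged one turn past the drop (about 0.85 to 1.2 turns): its origin lies 15.5 to 21.2 mm below the boss's mouth, within 3 mm of the boss's axis, within 0.15 rad of upright and at rest, and the fingers still grip it with more than 3 N (z of screw in the frame of boss_mouth between -0.0212 and -0.0155 m and horizontal distance between screw and boss_mouth below 0.003 m and angle between screw's own z axis and vertical below 0.15 rad and contact force between the fingers and screw above 3 N and linear speed of screw below 0.02 m/s and angular speed of screw below 0.3 rad/s); the arm keeps its last pose, push and grip.
It fails at once if the screw is lifted out of the boss (more than 8 mm above where it stood) (z of screw in the frame of boss_mouth above 0.008 m).
It fails at once if a bystander is moved by more than 15 mm (distance of any of jaw, mix_bowl, parts_box, spatula from where it was at the start of the episode above 0.015 m).
It also fails if it takes over 72 s, if anything falls off the work surface, if the arm or the gripper's body presses on something with over 40 N, if the wrist force passes 120 N, or if a joint passes its speed limit or range.

## Working session

There is one attempt and no reset: what is moved stays moved. The work goes in short steps, Python scripts to look and compute and a tool call to move; the robot and the scene stay as the last step left them, time stands still between calls to the robot, and variables do not carry over. Pictures are saved under pics/ and viewed, about 8 in all and at most 12, crops included, and the job is handed in when it is done.

Besides the shell and the picture viewer there is one more tool, called after "Emit:" by a JSON object that holds its "op" and its "data", one argument or row to a line. servo_tool: Moves the arm, as the interface text tells. Its arguments: {"type":"object","properties":{"commands":{"type":"array"}},"required":["commands"]}

```bash
mkdir -p pics; cat > h.py <<'E'
import numpy as np, cv2
from bench import get_state, grab_frame, finish_job
from scipy.spatial.transform import Rotation as Ro
def world(f,u,v,d):
    p=np.linalg.inv(f["mtx"])@np.array([u*d,v*d,d]); return f["R"].T@(p-f["t"])
def cloud(f):
    v,u=np.mgrid[:400,:640]; d=f["range_z"]
    p=np.stack([u*d,v*d,d],-1)@np.linalg.inv(f["mtx"]).T
    return (p-f["t"])@f["R"]
E
python3 - <<'E'
from h import *
s=get_state(); print(s)
for n in("scene","top"):
    f=grab_frame(n); cv2.imwrite(f"pics/{n}0.png",f["frame"])
    hsv=cv2.cvtColor(f["frame"],cv2.COLOR_BGR2HSV); m=cv2.inRange(hsv,(95,90,40),(130,255,255))
    k,l,st,c=cv2.connectedComponentsWithStats(m); W=cloud(f)
    for i in range(1,k):
        if st[i,4]>40:
            q=W[(l==i)&(f["range_z"]>0)]; print(n,st[i],c[i],np.median(q,0).round(3),q[:,2].max().round(3))
E
```

```text
{'t': 0.0, 'joints': array([-1.35312175e+00,  3.59523771e-01,  1.51144966e+00,  1.42439280e-05,
        1.27246941e+00, -1.15131526e-01]), 'joint_vel': array([ 0.00083886, -0.00023954, -0.00015433,  0.00067578, -0.00094058,
        0.00164545]), 'effort': array([ 2.62571652e-03, -5.27617192e+01, -2.78616464e+01,  2.42888871e-05,
        1.33472178e-02, -1.62711018e-06]), 'tool_pos': array([ 0.19585015, -0.56641812,  0.23043584]), 'eef_rot': array([ 9.86186856e-01,  1.65634022e-01, -4.06136560e-05, -9.24226243e-04]), 'ft_force': array([0.25783895, 0.18495775, 0.49227381]), 'moment': array([ 0.03662357, -0.0284427 , -0.01406705]), 'finger_gap': 0.08552523984008994}
scene [   0    0   67  124 4819] [28.4712596  64.63706163] [-0.51  -2.307 -0.428] -0.064
scene [184   7   9  16 115] [188.          14.27826087] [-0.243 -0.853  0.181] 0.37
scene [ 111    8   50   50 1913] [134.52221641  31.52535285] [-0.124 -1.036  0.129] 0.392
scene [155  26   8  12  63] [158.11111111  31.93650794] [-0.167 -0.955  0.125] 0.338
scene [163  36  29  21 463] [176.37580994  46.71706263] [-0.185 -0.894  0.065] 0.312
scene [ 160  203   46   36 1237] [182.71220695 219.73969281] [ 0.597 -0.327  0.029] 0.053
scene [269 205  23  23 420] [279.8952381  216.22142857] [ 0.582 -0.057  0.127] 0.134
top [ 430  119   54   55 2310] [456.68225108 145.95281385] [ 0.616 -0.319  0.021] 0.054
top [323 146  27  27 476] [335.79201681 158.75840336] [ 0.57  -0.055  0.13 ] 0.133
```

```bash
python3 - <<'E'
from h import *
a=cv2.imread("pics/top0.png"); b=cv2.imread("pics/scene0.png")
A=cv2.resize(a[60:260,200:520],(800,500)); cv2.imwrite("pics/topc.png",A)
cv2.imwrite("pics/scc.png",cv2.resize(b[130:330,140:460],(800,500)))
E
```

```text
(no output)
```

View pics/topc.png

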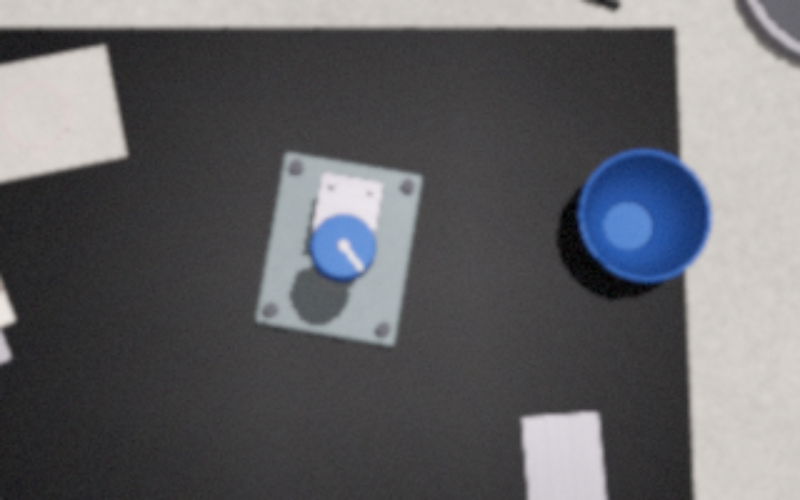

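View pics/scc.png

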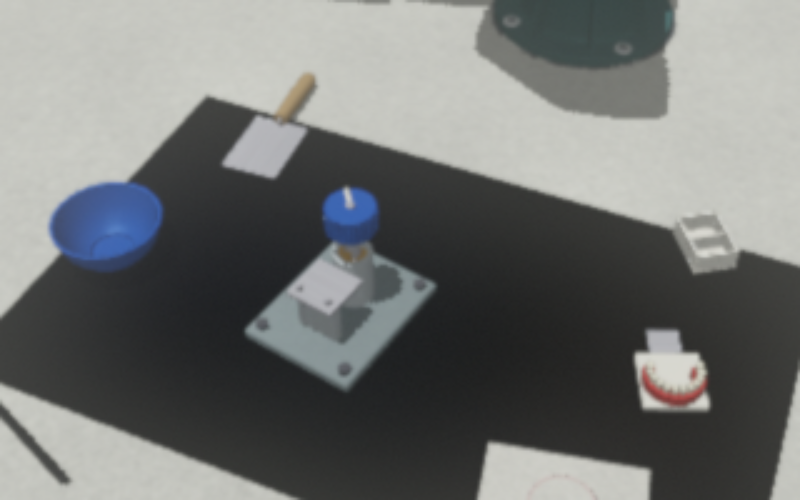

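The top and scene views show the screw head at top-crop (343,245), with its line pointing to (362,268). It is at about world (0.570, -0.055), top at z≈0.130, which matches the expected 0.07+0.06. The bowl, jaw, box and spatula are all far from it. I'll move above it and turn the wrist so that q6 is about -0.6.

Emit:
{"op": "servo_tool", "data": {
  "commands": [20.8,-14.5,0,0,0,-12.5,85,20.8,-14.5,0,0,0,-12.5,85,20.8,-14.5,0,0,0,-12.5,85,20.8,-14.5,0,0,0,-12.5,85,20.8,-14.5,0,0,0,-12.5,85,20.8,-14.5,0,0,0,-12.5,85,20.8,-14.5,0,0,0,-12.5,85,20.8,-14.5,0,0,0,-12.5,85,20.8,-14.5,0,0,0,-12.5,85,20.8,-14.5,0,0,0,-12.5,85,20.8,-14.5,0,0,0,-12.5,85,20.8,-14.5,0,0,0,-12.5,85]
}}

```text
t: 1.3
tool_pos: [0.5498, -0.08, 0.2311]
eef_rot: [0.505, 0.863, -0.0, -0.0]
ft_force: [1.0, 0.1, -0.1]
finger_gap: 0.085
```

```bash
cat >> h.py <<'E'
def wcam():
    s=get_state(); f=grab_frame("wrist")
    T=np.eye(4); T[:3,:3]=Ro.from_quat(s["eef_rot"]).as_matrix(); T[:3,3]=s["tool_pos"]
    C=T@f["T_tool_cam"]; f["R"]=C[:3,:3].T; f["t"]=-C[:3,:3].T@C[:3,3]; return s,f
def toolrel(s,p):  # world point in tool axes, units of 25 mm
    return Ro.from_quat(s["eef_rot"]).inv().apply(np.asarray(p)-s["tool_pos"])/.025
def blue(f):
    hsv=cv2.cvtColor(f["frame"],cv2.COLOR_BGR2HSV); return cv2.inRange(hsv,(95,90,40),(130,255,255))
E
python3 - <<'E'
from h import *
s=get_state(); print(s["t"],s["joints"].round(3),s["tool_pos"],s["eef_rot"],s["ft_force"]); print(toolrel(s,[.57,-.055,.2]))
E
```

```text
1.3 [-0.269  0.296  1.607 -0.     1.239 -0.782] [ 0.54975127 -0.07995199  0.2310701 ] [ 5.04587105e-01  8.63360755e-01 -9.20751868e-05 -2.26143070e-04] [ 0.99275438  0.05161328 -0.07051734]
[0.47172853 1.19601606 1.24248144]
```

Emit:
{"op": "servo_tool", "data": {
  "commands": [0.47,1.2,0.4,0,0,0,85,0.47,1.2,0.4,0,0,0,85,0.47,1.2,0.4,0,0,0,85,0.47,1.2,0.4,0,0,0,85]
}}

```text
t: 1.7
tool_pos: [0.5688, -0.0578, 0.2211]
eef_rot: [0.507, 0.862, -0.0, -0.0]
ft_force: [0.3, 0.0, -0.4]
finger_gap: 0.0849
```

```bash
python3 - <<'E'
from h import *
s,f=wcam(); print(s["t"],s["joints"].round(3),s["tool_pos"])
cv2.imwrite("pics/w1.png",f["frame"])
def head(f,n):
    m=blue(f); k,l,st,c=cv2.connectedComponentsWithStats(m); W=cloud(f)
    for i in range(1,k):
        if st[i,4]<200: continue
        q=W[(l==i)&(f["range_z"]>0)]; q=q[(abs(q[:,0]-.57)<.05)&(abs(q[:,1]+.055)<.05)&(q[:,2]>.09)]
        if len(q)<50: continue
        zt=np.percentile(q[:,2],90); t=q[q[:,2]>zt-.006]
        (cx,cy),r=cv2.minEnclosingCircle(t[:,:2].astype(np.float32)); print(n,st[i],zt,"circ",cx,cy,r,"mid",(np.percentile(t,2,0)+np.percentile(t,98,0))/2, np.ptp(t,0), toolrel(s,[cx,cy,.1]))
head(f,"wrist")
for n in("top","scene"): head(grab_frame(n),n)
E
```

```text
1.7 [-0.222  0.328  1.584 -0.     1.23  -0.728] [ 0.56883021 -0.05778458  0.22114595]
wrist [ 290  172   64   68 3024] 0.13022377504049257 circ 0.5729383230209351 -0.05740053579211235 0.024904774501919746 mid [ 0.57272866 -0.05680592  0.12876357] [0.04852397 0.04915953 0.00735452] [-0.06800155  0.15588486  4.8456642 ]
wrist [221 337  53  27 812] 0.3064614403496853 circ 0.5457313656806946 -0.05479219928383827 0.0039012914057821035 mid [ 0.54517341 -0.0547738   0.30409996] [0.00427075 0.00688624 0.00735323] [ 0.55142016 -0.7449762   4.84676294]
top [324 149  20  24 280] 0.13245167812402128 circ 0.5592319965362549 -0.04463934153318405 0.02618006058037281 mid [ 0.55900359 -0.05067856  0.2437869 ] [0.05211851 0.03464795 0.23687357] [ 0.644389   -0.07571356  4.84613809]
scene [269 205  23  23 413] 0.1305180529441847 circ 0.5749568939208984 -0.05942477285861969 0.025050198659300804 mid [ 0.57522989 -0.06001128  0.12847101] [0.04849637 0.04763185 0.00947616] [-0.17798349  0.18718072  4.84559542]
```

View pics/w1.png

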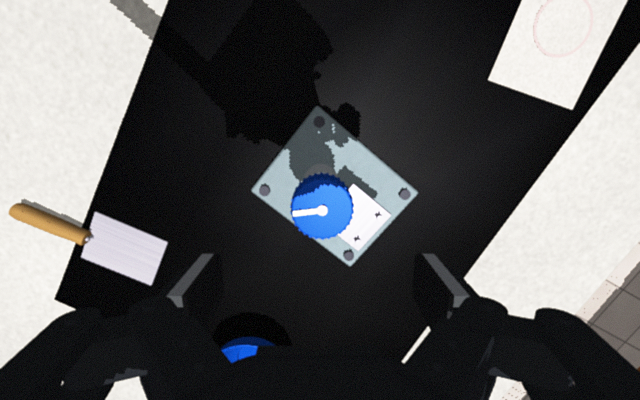

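The wrist view shows the head centred at about pixel (322,206), clear of both open fingers. It measures (0.573, -0.057), top at 0.130 and radius 24.5 mm. The scene view agrees to within about 3 mm, so I'll descend.

Emit:
{"op": "servo_tool", "data": {
  "commands": [-0.07,0.13,1.5,0,0,0,85,-0.07,0.13,3.0,0,0,0,85,-0.07,0.13,4.2,0,0,0,85,-0.07,0.13,4.84,0,0,0,85,-0.07,0.13,4.84,0,0,0,85,-0.07,0.13,4.84,0,0,0,85]
}}

```text
t: 2.45
tool_pos: [0.5734, -0.0577, 0.1008]
eef_rot: [0.507, 0.862, 0.0, 0.0]
ft_force: [-0.4, 1.0, -0.3]
finger_gap: 0.0849
```

Emit:
{"op": "servo_tool", "data": {
  "commands": [0,0,0,0,0,0,60,0,0,0,0,0,0,56,0,0,0,0,0,0,52,0,0,0,0,0,0,48,0,0,0,0,0,0,44,0,0,0,0,0,0,40,0,0,0,0,0,0,40,0,0,0,0,0,0,40]
}}

```text
t: 3.25
tool_pos: [0.5734, -0.0574, 0.1012]
eef_rot: [0.507, 0.862, -0.0, 0.0]
ft_force: [-2.1, -1.4, 6.6]
finger_gap: 0.0466
```

```bash
cat >> h.py <<'E'
def st():
    s=get_state(); print(round(s["t"],2),"q",s["joints"].round(3),"p",s["tool_pos"].round(4),"F",s["ft_force"].round(1),"M",s["moment"].round(2),"gap",round(s["finger_gap"],4)); return s
E
python3 - <<'E'
from h import *
s,f=wcam(); st()
cv2.imwrite("pics/w2.png",f["frame"])
E
```

```text
3.3 q [-2.190e-01  4.710e-01  1.699e+00 -1.000e-03  9.710e-01 -7.270e-01] p [ 0.5734 -0.0573  0.1012] F [-2.6 -1.9  6. ] M [-0.16  0.44 -0.05] gap 0.0464
```

View pics/w2.png

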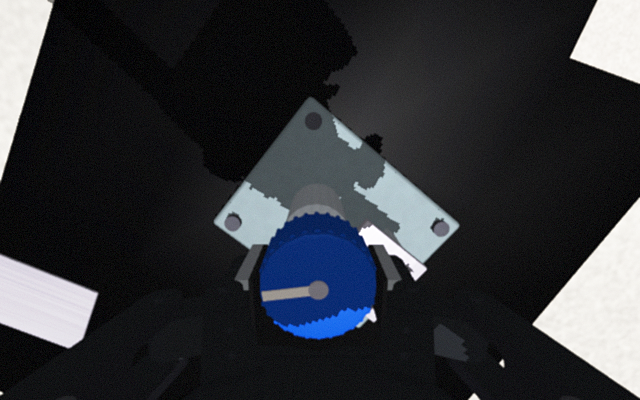

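The grip is good: gap 46.5 mm, with the head centred between the fingers at (318,290). Next I'll turn backward in small steps with a slight push down, watching force and z.

Emit:
{"op": "servo_tool", "data": {
  "commands": [0,0,0.04,0,0,-0.5,40,0,0,0.04,0,0,-1,40,0,0,0.04,0,0,-1.5,40,0,0,0.04,0,0,-2,40]
}}

```text
t: 3.7
tool_pos: [0.574, -0.0577, 0.1009]
eef_rot: [0.381, 0.925, -0.0, 0.001]
ft_force: [-2.1, -0.9, 10.4]
finger_gap: 0.0462
```

```bash
python3 -c "
from h import *
st()"
```

```text
3.7 q [-2.190e-01  4.710e-01  1.699e+00 -1.000e-03  9.690e-01 -1.008e+00] p [ 0.574  -0.0577  0.1009] F [-2.1 -0.9 10.4] M [-0.22  0.43 -0.13] gap 0.0462
```

Emit:
{"op": "servo_tool", "data": {
  "commands": [0,0,0,0,0,-0.6,40,0,0,0,0,0,-1.2,40,0,0,0,0,0,-1.8,40]
}}

```text
t: 4.0
tool_pos: [0.5741, -0.0576, 0.101]
eef_rot: [0.262, 0.965, -0.0, 0.001]
ft_force: [-2.1, -0.5, 11.6]
finger_gap: 0.0464
```

Emit:
{"op": "servo_tool", "data": {
  "commands": [0,0,0,0,0,-0.6,40,0,0,0,0,0,-1.2,40,0,0,0,0,0,-1.8,40]
}}

```text
t: 4.3
tool_pos: [0.5741, -0.0573, 0.1009]
eef_rot: [0.139, 0.99, -0.0, 0.001]
ft_force: [-2.8, -0.5, 11.8]
finger_gap: 0.0467
```

Emit:
{"op": "servo_tool", "data": {
  "commands": [0,0,0,0,0,-0.6,40,0,0,0,0,0,-1.2,40,0,0,0,0,0,-1.8,40]
}}

```text
t: 4.6
tool_pos: [0.574, -0.057, 0.1009]
eef_rot: [0.014, 1.0, -0.0, 0.001]
ft_force: [-2.4, 0.4, 12.1]
finger_gap: 0.0465
```

Emit:
{"op": "servo_tool", "data": {
  "commands": [0,0,0,0,0,-0.6,40,0,0,0,0,0,-1.2,40,0,0,0,0,0,-1.8,40]
}}

```text
t: 4.9
tool_pos: [0.5735, -0.0569, 0.1008]
eef_rot: [-0.112, 0.994, -0.0, 0.0]
ft_force: [-3.3, 1.6, 12.1]
finger_gap: 0.0464
```

```bash
python3 -c "
from h import *
s,f=wcam();st();cv2.imwrite('pics/w3.png',f['frame'][200:,160:480])"
```

```text
4.95 q [-0.219  0.471  1.7    0.     0.97  -2.019] p [ 0.5736 -0.0569  0.1008] F [-2.4  1.1 12.1] M [0.17 0.65 0.11] gap 0.0466
```

View pics/w3.png

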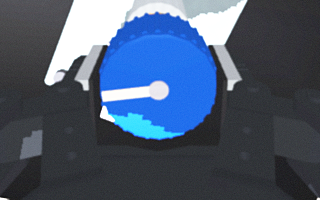

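The white line still points left in the gripper view, from (158,90) to (103,97), so the grip hasn't slipped and the screw has turned about 1.29 rad. It hasn't dropped yet, so I'll keep going.

Emit:
{"op": "servo_tool", "data": {
  "commands": [0,0,0,0,0,-0.6,40,0,0,0,0,0,-1.2,40,0,0,0,0,0,-1.8,40]
}}

```text
t: 5.25
tool_pos: [0.5735, -0.0567, 0.1009]
eef_rot: [-0.236, 0.972, 0.0, 0.0]
ft_force: [-3.5, 1.8, 12.8]
finger_gap: 0.0462
```

Emit:
{"op": "servo_tool", "data": {
  "commands": [0,0,0,0,0,-0.6,40,0,0,0,0,0,-1.2,40,0,0,0,0,0,-1.4,40]
}}

```text
t: 5.55
tool_pos: [0.5729, -0.0567, 0.0999]
eef_rot: [-0.329, 0.944, 0.0, -0.0]
ft_force: [-2.9, 0.4, 3.6]
finger_gap: 0.0467
```

The drop has begun: Fz fell from 12.8 to 3.6 N and z sank 1 mm. I'll follow it down without turning.

Emit:
{"op": "servo_tool", "data": {
  "commands": [0,0,0.06,0,0,0,40,0,0,0.12,0,0,0,40,0,0,0.18,0,0,0,40,0,0,0.22,0,0,0,40,0,0,0.22,0,0,0,40]
}}

```text
t: 6.05
tool_pos: [0.5729, -0.0568, 0.0941]
eef_rot: [-0.327, 0.945, 0.0, -0.0]
ft_force: [-3.2, 0.9, 5.3]
finger_gap: 0.0464
```

```bash
python3 -c "
from h import *
st()"
```

```text
6.05 q [-2.190e-01  4.800e-01  1.705e+00  1.000e-03  9.570e-01 -2.457e+00] p [ 0.5729 -0.0568  0.0941] F [-3.2  0.9  5.3] M [ 0.36  0.69 -0.02] gap 0.0464
```

Emit:
{"op": "servo_tool", "data": {
  "commands": [0,0,0.04,0,0,0,40,0,0,0.04,0,0,0,40,0,0,0.04,0,0,0,40]
}}

```text
t: 6.35
tool_pos: [0.5731, -0.0567, 0.0939]
eef_rot: [-0.327, 0.945, 0.0, -0.0]
ft_force: [-5.2, 1.6, 11.1]
finger_gap: 0.0462
```

```bash
cat >> h.py <<'E'
def headz():
    s,f=wcam(); W=cloud(f); m=(blue(f)>0)&(np.hypot(W[...,0]-.573,W[...,1]+.057)<.02)&(f["range_z"]>0)
    print("head top z",np.median(W[m][:,2]).round(4),m.sum()); return s,f
E
python3 -c "
from h import *
st();headz()"
```

```text
6.35 q [-2.190e-01  4.800e-01  1.705e+00  1.000e-03  9.560e-01 -2.457e+00] p [ 0.5731 -0.0567  0.0939] F [-5.2  1.6 11.1] M [0.45 1.03 0.01] gap 0.0462
head top z 0.1219 6339
```

Dropped: 6.9 mm of travel, Fz has risen again, and the head top is at about 0.122. Next I'll turn forward, following the 12 mm/turn pitch (0.0107 units of z per unit of turn).

Emit:
{"op": "servo_tool", "data": {
  "commands": [0,0,0.01,0,0,1,40,0,0,0.02,0,0,2,40,0,0,0.03,0,0,3,40,0,0,0.043,0,0,4,40,0,0,0.053,0,0,5,40]
}}

```text
t: 6.9
tool_pos: [0.5738, -0.0568, 0.0927]
eef_rot: [0.018, 1.0, 0.0, 0.001]
ft_force: [-2.6, 1.9, 10.5]
finger_gap: 0.046
```

```bash
python3 -c "
from h import *
st();headz()"
```

```text
6.9 q [-2.190e-01  4.820e-01  1.706e+00  1.000e-03  9.520e-01 -1.754e+00] p [ 0.5738 -0.0568  0.0927] F [-2.6  1.9 10.5] M [0.38 0.58 0.11] gap 0.046
head top z 0.1207 6376
```

Following the pitch: 40° gave 1.2 mm at steady force.

Emit:
{"op": "servo_tool", "data": {
  "commands": [0,0,0.011,0,0,1,40,0,0,0.021,0,0,2,40,0,0,0.032,0,0,3,40,0,0,0.043,0,0,4,40,0,0,0.053,0,0,5,40,0,0,0.064,0,0,6,40,0,0,0.075,0,0,7,40,0,0,0.085,0,0,8,40,0,0,0.096,0,0,9,40,0,0,0.107,0,0,10,40,0,0,0.117,0,0,11,40,0,0,0.128,0,0,12,40]
}}

```text
t: 8.15
tool_pos: [0.5732, -0.0572, 0.0895]
eef_rot: [0.755, 0.656, -0.0, 0.0]
ft_force: [-5.3, -0.4, 12.9]
finger_gap: 0.0463
```

Emit:
{"op": "servo_tool", "data": {
  "commands": [0,0,0.011,0,0,1,40,0,0,0.021,0,0,2,40,0,0,0.032,0,0,3,40,0,0,0.043,0,0,4,40,0,0,0.053,0,0,5,40,0,0,0.064,0,0,6,40,0,0,0.075,0,0,7,40,0,0,0.085,0,0,8,40,0,0,0.096,0,0,9,40,0,0,0.107,0,0,10,40,0,0,0.107,0,0,10,40]
}}

```text
t: 9.25
tool_pos: [0.5728, -0.0577, 0.0867]
eef_rot: [1.0, 0.018, -0.0, 0.0]
ft_force: [-5.5, -2.2, 10.9]
finger_gap: 0.0467
```

```bash
python3 -c "
from h import *
st();s,f=headz();cv2.imwrite('pics/w4.png',f['frame'][200:,160:480])"
```

```text
9.25 q [-2.200e-01  4.900e-01  1.711e+00 -1.000e-03  9.410e-01  1.317e+00] p [ 0.5728 -0.0577  0.0867] F [-5.5 -2.2 10.9] M [-0.37  1.17 -0.12] gap 0.0467
head top z 0.1146 6292
```

View pics/w4.png

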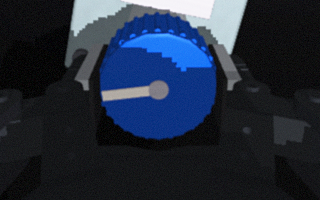

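The line is unchanged in the grip, so there is still no slip after 216° forward. I'll open, swing the fingers back 112°, grip again and finish the remaining 144°.

Emit:
{"op": "servo_tool", "data": {
  "commands": [0,0,-0.06,0,0,0,85,0,0,-0.08,0,0,0,85,0,0,-0.08,0,0,0,85,0,0,-0.08,0,0,0,85,0,0,-0.08,0,0,0,85,0,0,-0.08,0,0,0,85]
}}

```text
t: 9.9
tool_pos: [0.5733, -0.057, 0.0875]
eef_rot: [1.0, 0.02, -0.0, -0.0]
ft_force: [0.3, -0.2, -0.6]
finger_gap: 0.0851
```

Emit:
{"op": "servo_tool", "data": {
  "commands": [0,0,0,0,0,-1,85,0,0,0,0,0,-2,85,0,0,0,0,0,-3,85,0,0,0,0,0,-4,85,0,0,0,0,0,-5,85,0,0,0,0,0,-6,85,0,0,0,0,0,-7,85,0,0,0,0,0,-8,85,0,0,0,0,0,-9,85,0,0,0,0,0,-10,85,0,0,0,0,0,-11,85,0,0,0,0,0,-12,85]
}}

```text
t: 11.1
tool_pos: [0.5733, -0.057, 0.0875]
eef_rot: [0.652, 0.758, 0.0, -0.0]
ft_force: [-0.4, -0.4, -0.9]
finger_gap: 0.0852
```

Emit:
{"op": "servo_tool", "data": {
  "commands": [0,0,0,0,0,-1,85,0,0,0,0,0,-2,85,0,0,0,0,0,-2,85]
}}

```text
t: 11.4
tool_pos: [0.5733, -0.057, 0.0875]
eef_rot: [0.542, 0.84, 0.0, -0.0]
ft_force: [-0.2, -0.2, 0.1]
finger_gap: 0.0848
```

```bash
python3 -c "
from h import *
st();s,f=headz();cv2.imwrite('pics/w5.png',f['frame'][150:,120:520])"
```

```text
11.4 q [-0.219  0.489  1.71   0.     0.943 -0.644] p [ 0.5733 -0.057   0.0875] F [-0.2 -0.2  0.1] M [-0.02  0.02  0.06] gap 0.0848
head top z 0.1152 6394
```

View pics/w5.png

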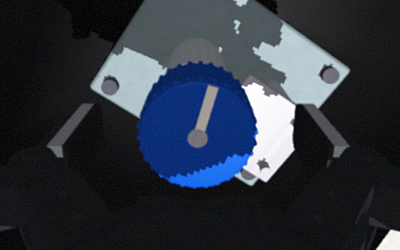

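The fingers are open and the head hasn't turned: its line moved about 112° in the gripper view, from (198,138) to (212,88), exactly the wrist's own turn. I'll grip again.

Emit:
{"op": "servo_tool", "data": {
  "commands": [0,0,0,0,0,0,60,0,0,0,0,0,0,56,0,0,0,0,0,0,52,0,0,0,0,0,0,48,0,0,0,0,0,0,44,0,0,0,0,0,0,40,0,0,0,0,0,0,40,0,0,0,0,0,0,40]
}}

```text
t: 12.25
tool_pos: [0.5733, -0.0571, 0.0879]
eef_rot: [0.543, 0.84, 0.0, 0.0]
ft_force: [-2.6, -0.3, 5.5]
finger_gap: 0.0463
```

Emit:
{"op": "servo_tool", "data": {
  "commands": [0,0,0.011,0,0,1,40,0,0,0.021,0,0,2,40,0,0,0.032,0,0,3,40,0,0,0.043,0,0,4,40,0,0,0.053,0,0,5,40,0,0,0.064,0,0,6,40,0,0,0.075,0,0,7,40,0,0,0.085,0,0,8,40,0,0,0.096,0,0,9,40,0,0,0.096,0,0,9,40]
}}

```text
t: 13.25
tool_pos: [0.5727, -0.0572, 0.0854]
eef_rot: [0.933, 0.359, -0.0, -0.0]
ft_force: [-3.0, -2.3, 5.2]
finger_gap: 0.0466
```

```bash
python3 -c "
from h import *
st();headz()"
```

```text
13.25 q [-2.190e-01  4.920e-01  1.712e+00 -1.000e-03  9.380e-01  6.180e-01] p [ 0.5727 -0.0572  0.0854] F [-3.  -2.3  5.2] M [-0.39  0.5  -0.06] gap 0.0466
head top z 0.1125 6340
```

Emit:
{"op": "servo_tool", "data": {
  "commands": [0,0,0.011,0,0,1,40,0,0,0.021,0,0,2,40,0,0,0.032,0,0,3,40,0,0,0.043,0,0,4,40,0,0,0.053,0,0,5,40,0,0,0.064,0,0,6,40,0,0,0.075,0,0,7,40,0,0,0.085,0,0,8,40,0,0,0.096,0,0,9,40,0,0,0.096,0,0,9,40,0,0,0.096,0,0,9,40,0,0,0.096,0,0,9,40]
}}

```text
t: 14.5
tool_pos: [0.5724, -0.0574, 0.0829]
eef_rot: [0.967, -0.256, -0.001, 0.0]
ft_force: [-4.0, -2.5, 5.6]
finger_gap: 0.0461
```

```bash
python3 -c "
from h import *
st();s,f=headz();g=grab_frame('scene')
a=cv2.resize(f['frame'][150:,120:520],(400,250));b=cv2.resize(g['frame'][130:330,140:460],(400,250));cv2.imwrite('pics/w6.png',np.vstack([a,b]))"
```

```text
14.5 q [-2.190e-01  4.950e-01  1.714e+00 -1.000e-03  9.340e-01  1.871e+00] p [ 0.5724 -0.0574  0.0829] F [-4.  -2.5  5.6] M [-0.43  0.69 -0.04] gap 0.0461
head top z 0.11 6323
```

View pics/w6.png

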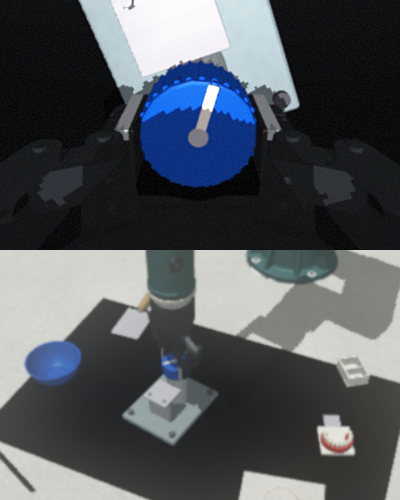

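The screw turned 45 units (360°) with no slip: the line is still at (198,138) to (212,88). The head top fell 11.9 mm and the bystanders are where they were, so I'm handing in.

```bash
python3 -c "
from h import *
finish_job(); st()"
```

```text
the job is handed in; nothing more can be done
the job is handed in; nothing more can be done
```

The screw is started one full turn into its thread, and I handed the job in at about 14.5 s with the head still gripped; no verdict was reported.

- **Drop:** I turned the screw backward about 1.74 rad with a light push. The push force fell from 12.8 to 3.6 N, and the tool then sank 6.9 mm before the force rose again.
- **Forward turn:** I turned it 216°, opened the fingers, swung them back 112°, gripped again and turned the last 144°. The white line showed no slip in the grip, and the head did not turn while released.
- **Final depth:** The head top came down 11.9 mm during the forward turn, from 0.1219 to 0.1100 m. That puts the origin about 18.8 mm below the mouth by tool travel. From the head top's measured height it is about 20 mm; the 1 mm difference is within the camera's 2 mm calibration error. Both are inside the 15.5–21.2 mm window.
- **Grip and surroundings:** The final finger gap was 46 mm on the head, with 5.6 N of downward push. The bowl, jaw, box and spatula looked unmoved in the last scene picture; I did not measure their positions.
- **Disagreement:** The scene and wrist cameras differed by about 3 mm on the head's position. I used nearly the wrist value, and the grip came out centred.

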